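# Start the extractor and raise the sanding booth's sash to the pointer

## Robot

A 6-joint arm with a two-finger parallel gripper is mounted at the origin on the work surface. World frame = base frame: x ahead of the robot, y to its left, z up, the work surface at z = 0. Lengths are in m, angles in rad, forces in N, time in s.
With the tool pointing down it reaches from about 0.3 to 0.85 m from the base axis. Payload 5.4 kg.
Tool frame: the origin (TCP) lies at the very end of the fingers, on their centre line; the grasp point (between the pads) lies 19 mm behind it; z points along the fingers, x is the direction in which the jaws open and shut, and the axes are right-handed (so a half turn about z gives the same grasp; the last joint's range is limited). The gripper opens to 85 mm and grips with 20 to 120 N. Pads are 22 mm wide; open, the fingers measure 114 mm over their backs; the gripper's body (76 mm by 85 mm) begins 54 mm behind the grasp point. The pads swing forward as they close: fully open they stand 13 mm farther back than shut.
Start: joints at [1.033, 0.158, 1.597, -0, 1.386, -0.21], TCP at [0.185, 0.544, 0.231] pointing down, gripper open.
Joint ranges: [-2.91, 2.91], [-0.94, 2.29], [0.18, 2.7], [-1.29, 4.43], [0.17, 2.64], [-3, 3]. Speed limits (rad/s): [2.57, 2.57, 3.14, 3.14, 3.14, 3.14].

## Interface

Orientations are given as a rotation vector (axis times angle).
In Python, from station import arm, imaging, order, readout gives the robot as it stands. Calls block until the motion is done:
- arm.move_pose(position, orientation): joint-space move of the TCP to a pose.
- arm.line_to(position, frame=None, vel=0.15): straight line of the TCP; frame=None keeps the orientation; vel is the mean speed in m/s.
- arm.set_joints(angles): joint-space move.
- arm.ungrasp() and arm.grasp(strength=None): open the fingers fully, or close them until they stop; strength is the grip in N (None keeps the last).
- arm.dwell(seconds).
- arm.inverse_kinematics(position, orientation): joint angles nearest the present ones, or None.
- imaging.read_camera(name): name is "scene" or "top" or "wrist"; returns a dict with "pixels" (420x560x3 uint8, blue, green, red), "range_z" (420x560 float32, m along the optical axis (not along the pixel's ray), 0 where there is no reading), "fx", "fy", "cx", "cy" (pixels), "R" (3x3) and "t" (3): a world point X has camera coordinates R X + t; the wrist camera has in their place "mount" (4x4, takes a point from camera to tool coordinates, whose origin is the TCP and whose axes are the tool frame's). Camera axes: x right, y down, z forward; pixel columns grow to the right and rows downward; lengths in m; the calibration is good to about 2 mm. A picture is of the moment at which its call begins: read the wrist's pose just before it.
A pose or a line that the arm cannot do raises arm.MotionError and nothing moves.
- order.hand_in(): hands the job in, once; it reports no verdict.
Readings, each from a call of its own:
- readout.get_time_s(): time.
- readout.get_joint_pos(): joint angles.
- readout.get_joint_velocities(): joint speeds.
- readout.get_tau(): joint torques, N m.
- readout.get_tool_pos(): TCP position.
- readout.get_tool_rot(): TCP orientation.
- readout.get_wrist_force(): force on the tool from outside, world axes, zero at the start.
- readout.get_torque(): the same for the moment, N m.
- readout.get_grip_width(): opening from 0.0 (shut) to 1.0 (fully open).
Only numpy, scipy, OpenCV 4.12 (cv2) and the standard library are available. Lean on these libraries where they do the work, as an engineer would, in place of code of your own. Each camera call takes 0.05 s, during which the arm holds its last target. There are 200 camera calls.

## Task

Press the start button of the dust extractor fully down and let it go, then open the sanding booth: push its sloping, counterweighted sash up with the fingertips from beneath its lip until the lip is level with the steel pointer on the side rail, and leave it standing there. Do not grip the lip or pick anything up, and leave the pointer and the other things on the bench where they are.

Things in the scene. Friction and masses are not known exactly. Their poses are not given: they have to be found in the camera images.
- start_top (a point): centre of the top of the black round push-button (40 mm across, in a grey collar on top of a switch box 90 x 120 x 50 mm fixed to the bench; this point is 72 mm above the bench) that starts the dust extractor; pressed straight down, sprung, 6 mm of travel, about 5 N to press fully, at least 4.5 mm counts as pressed
- start (a joint): travel of that button: 0 released, 0.006 m fully pressed
- booth: grey sanding booth, 400 mm wide (its y), 320 mm deep, 315 mm high, fixed; origin under its centre, +x into its depth. Its front slopes at 50 degrees to the bench from the top of an 85 mm high front wall up and back to its flat top; a clear sash in an aluminium frame, 280 mm wide and 170 mm long, slides up this slope, with a counterweight in each outer side wall's guide
- lip_mid (a point): middle of the sash's lip, a level aluminium ledge 220 mm long on the sash's lower edge, square off the slope. Axes: x up the slope (sliding direction), y along the lip, z off the slope, outwards. The lip's underside is 5 mm down the slope (-x), its free edge 14 mm out (+z), the booth's face 30 mm in (-z). Below the lip at least 25 mm of slope is free; then the front wall drops to the bench
- sash (a joint): how far the sash has slid up the slope from fully shut: 0 shut, 0.15 m at its upper stop. It is counterweighted: 2 to 6 N along the slope moves it and it stays wherever it is left
- pointer (a point): tip of the dark steel pointer, a 6 mm thick finger on a clip (24 x 36 x 16 mm) on the side rail at the booth's +y end, pointing at the sash; it marks the height wanted. Axes as at lip_mid; the lip is level with it when both points are equally far up the slope (x); at the start it is 45 to 125 mm farther up. The clip holds by friction
- sander: wooden hand sanding block with a dark foot, 120 x 58 x 42 mm, lying in front of the booth near its +y end; origin under its centre (bystander)
- screwdriver: screwdriver lying on the bench in front of the booth near its -y end; origin under its middle (bystander)
- tap: chrome mixer tap standing on a 60 mm round foot, about 140 mm high, spout 95 mm long to its -x; origin under the foot's centre (bystander)
- collar: chrome pipe collar lying flat, 60 mm across, 16 mm high; origin under its centre (bystander)
- tape: roll of yellow tape lying flat, 90 mm across, 24 mm high; origin under its centre (bystander)
- can: white spray can standing, 60 mm across, 150 mm high; origin under its centre (bystander)
- elbow: upright brass fitting, 28 mm across, 40 mm high; origin under its centre (bystander)
Mind the look-alikes: they are no part of the job. What is shaped like the part that bears start_top but green is not meant.

How it is judged:
By the outcome, as a careful person would: the job done as asked, in the order asked, and still so for the second after the job is handed in, with the robot touching nothing.
It also fails if it takes over 48 s, if anything falls off the work surface, if the arm or the gripper's body presses on something with over 40 N, if the wrist force passes 120 N, or if a joint passes its speed limit or range.

## Working session

There is one attempt and no reset: what is moved stays moved. The work goes in short steps, each a Python script; the robot and the scene stay as the last script left them, time stands still between calls to the robot, and variables do not carry over. Pictures are saved under pics/ and viewed, about 8 in all and at most 12, crops included, and the job is handed in when it is done.

```bash
ls; mkdir -p pics; python3 - <<'E'
from station import arm, imaging, order, readout
import cv2, pickle
d={n:imaging.read_camera(n) for n in("scene","top")}
pickle.dump(d,open('v0.pkl','wb'))
for n in d: cv2.imwrite(f'pics/{n}0.png',d[n]['pixels']); print(n,d[n]['R'],d[n]['t'],d[n]['fx'],d[n]['cx'],d[n]['cy'])
print(readout.get_time_s(),readout.get_tool_rot(),readout.get_grip_width())
E
```

```text
pics
scene [[-0.08447096  0.99641147 -0.0053699 ]
 [ 0.67106661  0.05290441 -0.73950709]
 [-0.73656925 -0.06607043 -0.67312735]] [-0.06969038 -0.27017647  1.32022958] 394.5949689672158 281.59906050529383 210.32652687450462
top [[ 0.00580557 -0.9999809  -0.00211869]
 [-0.97885153 -0.00524961 -0.20450458]
 [ 0.20448955  0.00326115 -0.97886331]] [0.11759745 0.50162741 1.31717666] 541.5378553321731 274.3191094811251 207.028417548141
0.1 [ 2.55358670e+00  1.82877610e+00 -2.50788949e-03] 1.001057083652726
```

View pics/scene0.png

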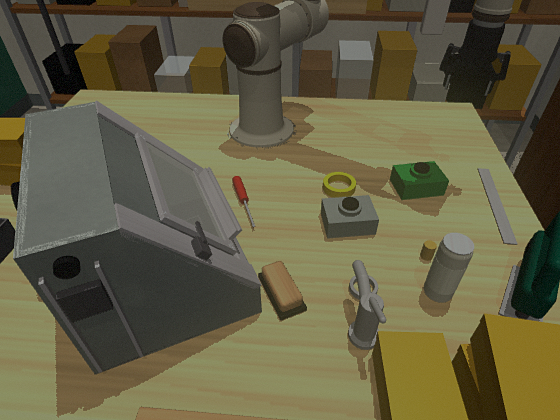

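View pics/top0.png

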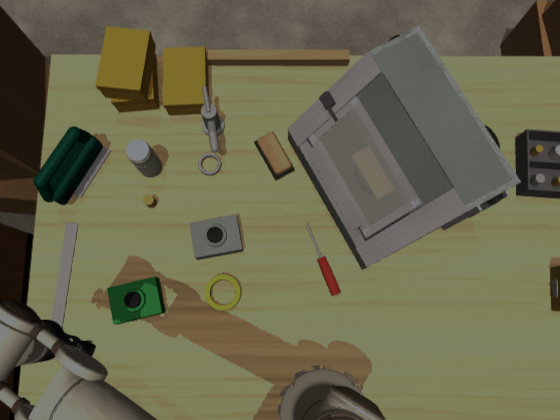

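Candidates for the button: grey box, scene (349,206) and top (215,237). Green box, scene (422,170) and top (135,298), is the look-alike. I choose the grey one. The lip runs in the top view from about (312,150) to (365,240). The pointer is at top (328,100) and scene (200,242).

```bash
cat > h.py <<'E'
import numpy as np, cv2, pickle
def ray(c,u,v):
    d=c['R'].T@np.array([(u-c['cx'])/c['fx'],(v-c['cy'])/c['fy'],1]); return -c['R'].T@c['t'],d
def onz(c,u,v,z):
    o,d=ray(c,u,v); return o+d*(z-o[2])/d[2]
def onplane(c,u,v,n,k):
    o,d=ray(c,u,v); return o+d*(k-n@o)/(n@d)
def cloud(c):
    v,u=np.mgrid[:420,:560]; z=c['range_z'].astype(float)
    P=np.stack([(u-c['cx'])/c['fx']*z,(v-c['cy'])/c['fy']*z,z],-1)
    return (P-c['t'])@c['R']
def pix(c,X):
    p=c['R']@X+c['t']; return c['fx']*p[0]/p[2]+c['cx'],c['fy']*p[1]/p[2]+c['cy']
E
python3 - <<'E'
from h import *
d=pickle.load(open('v0.pkl','rb')); T,S=d['top'],d['scene']
a=cv2.resize(T['pixels'][80:280,280:440],None,fx=3,fy=3,interpolation=2)
b=cv2.resize(S['pixels'][140:340,180:286],None,fx=3,fy=3,interpolation=2)
cv2.imwrite('pics/crop1.png',np.hstack([a,b]))
C=cloud(T)
for n,c,p in (('T',T,(215,236)),('S',S,(349,203))):
    print(n,onz(c,*p,0.072), cloud(c)[p[1],p[0]])
g=cv2.resize(np.hstack([T['pixels'][190:320,100:260],S['pixels'][140:270,310:470]]),None,fx=2.4,fy=2.4); cv2.imwrite('pics/crop2.png',g)
# normals: fit slope planes on patches in top view
for nm,(u0,u1,v0,v1) in dict(upper=(385,420,100,140),toppanel=(440,470,100,140)).items():
    P=C[v0:v1,u0:u1].reshape(-1,3); P=P[np.isfinite(P).all(1)]; m=P.mean(0); n=np.linalg.svd(P-m)[2][2]; n*=np.sign(n[2]); print(nm,m,n,np.degrees(np.arccos(n[2])),np.degrees(np.arctan2(-n[1],-n[0])), np.std((P-m)@n))
E
```

```text
T [0.42308234 0.26603923 0.072     ] [0.42291255 0.26591312 0.07310912]
S [0.43504772 0.26726445 0.072     ] [0.43782023 0.26688987 0.07439795]
upper [ 0.64164664 -0.15157879  0.29847241] [ 0.05580642 -0.98133661  0.18402199] 79.39588237714503 93.25477708108558 0.020672773990565402
toppanel [ 0.63564467 -0.25761669  0.31633102] [ 0.00532569 -0.92854954  0.37117031] 68.21218873605207 90.3286159548334 0.017098656690782435
```

View pics/crop1.png

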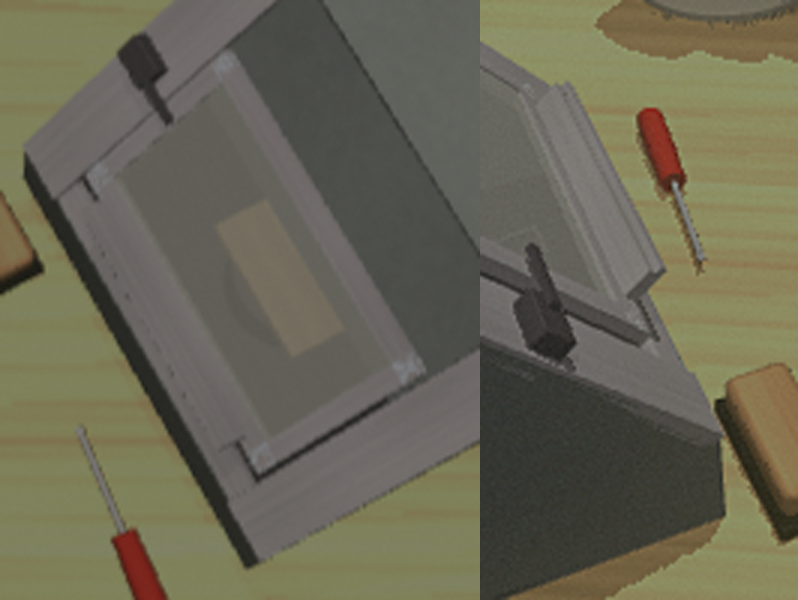

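View pics/crop2.png

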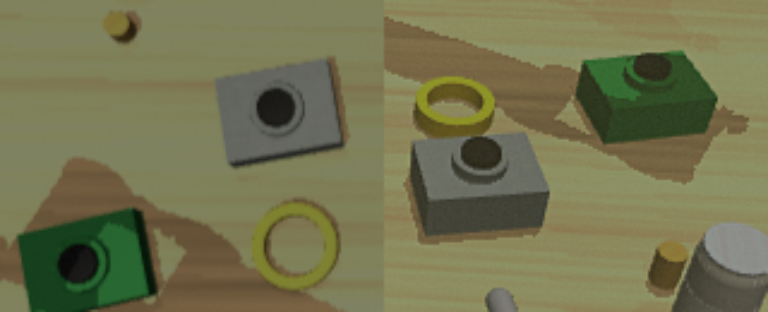

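The crops show the grey box with its black button at top (215,235) and scene (351,203), clearly distinct from the green one. The lip shows as a ledge over the slope's lower edge. The pointer's tip is at about top (337,121) and scene (197,221). Next I'll fit the booth frame and the lip profile.

```bash
cat >> h.py <<'E'
def booth(T):
    # front top edge of slope, corners at z=.085 (top view)
    A=onz(T,288.3,130,.085); B=onz(T,363.3,268.3,.085); return A,B
E
python3 - <<'E'
from h import *
np.set_printoptions(precision=4,suppress=True)
d=pickle.load(open('v0.pkl','rb')); T,S=d['top'],d['scene']
A,B=booth(T); print(A,B,np.linalg.norm(A-B))
by=(A-B)/np.linalg.norm(A-B); bx=np.array([by[1],-by[0],0]); print('yaw',np.degrees(np.arctan2(bx[1],bx[0])))
c,s=np.cos(np.radians(50)),np.sin(np.radians(50))
ux=bx*c+np.array([0,0,s]); n=-bx*s+np.array([0,0,c]); M=(A+B)/2
for nm,cam in d.items():
    C=cloud(cam); ok=cam['range_z']>0
    Q=np.stack([(C-M)@ux,(C-M)@by,(C-M)@n],-1)
    # face rails: plane fit
    for lo,hi in((.15,.195),(-.195,-.15)):
        m=ok&(Q[...,1]>lo)&(Q[...,1]<hi)&(Q[...,0]>.02)&(Q[...,0]<.28)&(abs(Q[...,2])<.02)
        P=C[m]; 
        if len(P)>50:
            nn=np.linalg.svd(P-P.mean(0),full_matrices=False)[2][2]; nn*=np.sign(nn[2]); print(nm,'rail',len(P),'h',Q[m][:,2].mean(),Q[m][:,2].std(),'slope',np.degrees(np.arccos(nn[2])),'yaw',np.degrees(np.arctan2(-nn[1],-nn[0])))
    # roof, and y extents
    m=ok&(abs(C[...,2]-.315)<.01); P=C[m]; print('roof z',P[:,2].mean(),'y ext',np.percentile((P-M)@by,[.5,99.5]),'x ext',np.percentile((P-M)@bx,[.5,99.5]))
    # profile at y: h per s
    for yc in (-.09,0,.09):
        m=ok&(abs(Q[...,1]-yc)<.015)&(Q[...,0]>-.03)&(Q[...,0]<.12)&(Q[...,2]>-.03)&(Q[...,2]<.08)
        q=Q[m]; b=np.floor(q[:,0]/.005)
        print(nm,yc,[(int(k*5),*np.round(np.percentile(q[b==k,2],[10,90])*1e3).astype(int)) for k in np.unique(b)])
    m=ok&(C[...,2]>.068)&(C[...,2]<.085)&(np.hypot(C[...,0]-.425,C[...,1]-.266)<.035)&(cam['pixels'].max(-1)<70); P=C[m]; print('button',len(P),P.mean(0),P.min(0),P.max(0))
E
```

```text
[0.6942 0.0859 0.085 ] [ 0.3445 -0.0949  0.085 ] 0.39371221828355835
yaw -62.66596462385274
scene rail 1672 h 0.0041726922389697186 0.004024948358909785 slope 50.015155767503984 yaw -56.89311442738875
scene rail 540 h -0.002539139432462955 0.0005121640063727608 slope 50.01083616249507 yaw -61.38304366397319
roof z 0.3147599993446627 y ext [-0.5222  0.2113] x ext [-0.6595  0.3249]
scene -0.09 [(50, np.int64(38), np.int64(38)), (55, np.int64(33), np.int64(39)), (60, np.int64(13), np.int64(37)), (65, np.int64(9), np.int64(30)), (70, np.int64(9), np.int64(9)), (75, np.int64(6), np.int64(9)), (80, np.int64(6), np.int64(7)), (85, np.int64(6), np.int64(7)), (90, np.int64(6), np.int64(7)), (95, np.int64(7), np.int64(7)), (100, np.int64(6), np.int64(7)), (105, np.int64(6), np.int64(7)), (110, np.int64(6), np.int64(7)), (115, np.int64(6), np.int64(8))]
scene 0 [(50, np.int64(40), np.int64(40)), (55, np.int64(35), np.int64(40)), (60, np.int64(12), np.int64(34)), (65, np.int64(10), np.int64(31)), (70, np.int64(8), np.int64(10)), (75, np.int64(8), np.int64(11)), (80, np.int64(7), np.int64(8)), (8
[... 3109 characters left out ...]
9), np.int64(-8)), (0, np.int64(-8), np.int64(-3)), (5, np.int64(-6), np.int64(-1)), (10, np.int64(-7), np.int64(-1)), (15, np.int64(-4), np.int64(0)), (50, np.int64(38), np.int64(41)), (55, np.int64(33), np.int64(41)), (60, np.int64(11), np.int64(34)), (65, np.int64(9), np.int64(30)), (70, np.int64(6), np.int64(14)), (75, np.int64(6), np.int64(13)), (80, np.int64(7), np.int64(11)), (85, np.int64(6), np.int64(10)), (90, np.int64(5), np.int64(12)), (95, np.int64(6), np.int64(11)), (100, np.int64(6), np.int64(11)), (105, np.int64(7), np.int64(10)), (110, np.int64(7), np.int64(11)), (115, np.int64(6), np.int64(10))]
button 183 [0.4262 0.2675 0.0722] [0.4075 0.2489 0.068 ] [0.4462 0.2858 0.0789]
```

```bash
cat >> h.py <<'E'
np.set_printoptions(precision=4,suppress=True)
Y=np.radians(-61.4); bx=np.array([np.cos(Y),np.sin(Y),0]); by=np.array([-bx[1],bx[0],0])
c5,s5=np.cos(np.radians(50)),np.sin(np.radians(50))
ux=bx*c5+np.array([0,0,s5]); nz=-bx*s5+np.array([0,0,c5])
M=np.array([.5194,-.0045,.085]); F=np.stack([ux,by,nz])   # q=F@(X-M)
E
cat > meas.py <<'E'
from h import *
def meas(d,s0=.056):
  for nm,cam in d.items():
    C=cloud(cam); ok=cam['range_z']>0; Q=(C-M)@F.T; s,y,h=Q[...,0],Q[...,1],Q[...,2]
    rail=ok&(y>.15)&(y<.195)&(s>.02)&(s<.07)&(abs(h)<.02); print(nm,'rail h',np.median(h[rail]))
    dk=ok&(cam['pixels'].max(-1)<75)&(y>.08)&(y<.19)&(s>.08)&(s<.24)&(h>.008)&(h<.06)
    v,u=np.nonzero(dk)
    print(' pointer px',len(u),u.min(),u.max(),v.min(),v.max())
    for a in np.arange(.09,.19,.01):
        m=dk&(y>=a)&(y<a+.01)
        if m.sum()>2: print('  y%.2f n%d s %s h %s'%(a,m.sum(),np.percentile(s[m],[5,50,95]),np.percentile(h[m],[5,50,95])))
    for yc in (-.06,0,.06,.09):
        m=ok&(abs(y-yc)<.015)&(abs(s-s0)<.03)&(h>.016)&(h<.06)
        q=Q[m]; e=q[q[:,2]>np.percentile(q[:,2],98)-.003]
        if len(q)>5: print('  lip y%.2f free-edge h %.4f edge s [%.4f %.4f] top s(h25-35) %.4f n%d'%(yc,np.percentile(q[:,2],95),*np.percentile(e[:,0],[3,97]),np.median(q[(q[:,2]>.02)&(q[:,2]<.035),0]),len(e)))
E
python3 - <<'E'
from meas import *
meas(pickle.load(open('v0.pkl','rb')))
E
```

```text
scene rail h -1.3630123764947374e-05
 pointer px 239 165 225 218 249
  y0.12 n6 s [0.1515 0.1582 0.1597] h [0.0119 0.0199 0.021 ]
  y0.13 n18 s [0.1517 0.1581 0.1599] h [0.0103 0.0197 0.0215]
  y0.14 n52 s [0.101  0.1591 0.2125] h [0.0081 0.0093 0.0211]
  y0.15 n19 s [0.1553 0.1585 0.1598] h [0.0161 0.0193 0.0215]
  y0.16 n30 s [0.1543 0.1594 0.168 ] h [0.0107 0.0181 0.0213]
  y0.17 n63 s [0.1492 0.1602 0.1688] h [0.01   0.0161 0.021 ]
  y0.18 n50 s [0.1477 0.1627 0.1687] h [0.0105 0.0156 0.0166]
  lip y-0.06 free-edge h 0.0404 edge s [0.0549 0.0604] top s(h25-35) 0.0639 n20
  lip y0.00 free-edge h 0.0402 edge s [0.0532 0.0604] top s(h25-35) 0.0642 n24
  lip y0.06 free-edge h 0.0402 edge s [0.0550 0.0599] top s(h25-35) 0.0643 n22
  lip y0.09 free-edge h 0.0402 edge s [0.0535 0.0606] top s(h25-35) 0.0643 n28
top rail h -0.0006757126654760456
 pointer px 173 321 337 94 121
  y0.12 n7 s [0.1553 0.1574 0.1596] h [0.0166 0.0187 0.022 ]
  y0.13 n15 s [0.1533 0.1578 0.1604] h [0.015  0.0193 0.0229]
  y0.14 n15 s [0.1528 0.1563 0.1599] h [0.0151 0.0181 0.0212]
  y0.15 n13 s [0.1529 0.1569 0.1607] h [0.0154 0.0188 0.0238]
  y0.16 n40 s [0.1464 0.1591 0.1688] h [0.0096 0.0148 0.0209]
  y0.17 n44 s [0.1457 0.1596 0.1694] h [0.0086 0.0143 0.0189]
  y0.18 n39 s [0.1469 0.1585 0.168 ] h [0.012  0.0152 0.0185]
  lip y-0.06 free-edge h 0.0415 edge s [0.0557 0.0606] top s(h25-35) 0.0638 n16
  lip y0.00 free-edge h 0.0403 edge s [0.0538 0.0618] top s(h25-35) 0.0636 n23
  lip y0.06 free-edge h 0.0402 edge s [0.0537 0.0612] top s(h25-35) 0.0634 n22
  lip y0.09 free-edge h 0.0392 edge s [0.0542 0.0622] top s(h25-35) 0.0636 n15
```

```bash
cat > press1.py <<'E'
from station import arm, imaging, order, readout
from h import *
from scipy.spatial.transform import Rotation as Ro
Rd=np.array([[0,1,0],[1,0,0],[0,0,-1.]])  # cols: x tool, y tool, z tool ; tool x = world y
best=None
for sgn in(1,-1):
    R=Rd.copy(); R[:,:2]*=sgn; rv=Ro.from_matrix(R).as_rotvec(); j=arm.inverse_kinematics([.429,.269,.19],rv); print(sgn,j)
    if j is not None and (best is None or abs(j[5]+.21)<best[0]): best=(abs(j[5]+.21),rv)
rv=best[1]; arm.move_pose([.429,.269,.19],rv); arm.grasp(20)
p=np.array(readout.get_tool_pos()); R=Ro.from_rotvec(readout.get_tool_rot()).as_matrix()
c=imaging.read_camera('wrist'); cv2.imwrite('pics/wrist1.png',c['pixels'])
m=c['mount']; Rc=R@m[:3,:3]; tc=R@m[:3,3]+p
c['R']=Rc.T; c['t']=-Rc.T@tc
C=cloud(c); k=(c['range_z']>0)&(C[...,2]>.068)&(C[...,2]<.08)&(np.hypot(C[...,0]-.429,C[...,1]-.269)<.035)&(c['pixels'].max(-1)<70)
P=C[k]; print(len(P), P.mean(0) if len(P) else '', P.min(0),P.max(0))
print(p,readout.get_time_s(),readout.get_grip_width(),readout.get_wrist_force())
# push pose IK check
for th in(55,65,75):
    t=np.radians(th); d=np.cos(t)*ux-np.sin(t)*nz
    for sg in(1,-1):
        Rm=np.stack([sg*by,np.cross(d,sg*by),d],1)
        for s in(.02,.15):
            q=M+F.T@np.array([s,0,.022]); print(th,sg,s,q,arm.inverse_kinematics(q,Ro.from_matrix(Rm).as_rotvec()))
E
python3 press1.py
```

```text
1 [ 0.321   0.0153  1.8334 -0.      1.2929 -1.2498]
-1 [ 0.321   0.0153  1.8334 -0.      1.2929  1.8918]
1423 [0.4287 0.268  0.0715] [0.4103 0.2487 0.0682] [0.4489 0.2868 0.0738]
[0.429 0.269 0.19 ] 2.3 -0.00035013196350088774 [ 0.1303 -0.1393  0.2325]
55 1 0.02 [ 0.5175 -0.001   0.1145] None
55 1 0.15 [ 0.5575 -0.0744  0.214 ] None
55 -1 0.02 [ 0.5175 -0.001   0.1145] None
55 -1 0.15 [ 0.5575 -0.0744  0.214 ] None
65 1 0.02 [ 0.5175 -0.001   0.1145] None
65 1 0.15 [ 0.5575 -0.0744  0.214 ] None
65 -1 0.02 [ 0.5175 -0.001   0.1145] None
65 -1 0.15 [ 0.5575 -0.0744  0.214 ] None
75 1 0.02 [ 0.5175 -0.001   0.1145] None
75 1 0.15 [ 0.5575 -0.0744  0.214 ] None
75 -1 0.02 [ 0.5175 -0.001   0.1145] None
75 -1 0.15 [ 0.5575 -0.0744  0.214 ] None
```

```bash
cat > press2.py <<'E'
from station import arm, imaging, order, readout
from h import *
from scipy.spatial.transform import Rotation as Ro
arm.line_to([.429,.268,.078],vel=.1)
f0=readout.get_wrist_force()[2]
z=.073
arm.line_to([.429,.268,z],vel=.03)
while z>.0635:
    z-=.001; arm.line_to([.429,.268,z],vel=.02); f=readout.get_wrist_force()[2]-f0
    print('%.4f %.4f %.2f'%(z,readout.get_tool_pos()[2],f))
    if f>11: break
arm.dwell(.2)
arm.line_to([.429,.268,.19],vel=.15)
print(readout.get_time_s(),readout.get_wrist_force())
E
python3 press2.py
python3 - <<'E'
from station import arm
from h import *
from scipy.spatial.transform import Rotation as Ro
q=[M+F.T@np.array([s,0,.022]) for s in(.02,.09,.15)]
for el in range(-60,11,10):
  out=[]
  for az in range(-160,61,10):
    a,e=np.radians([az,el]); d=np.array([np.cos(a)*np.cos(e),np.sin(a)*np.cos(e),np.sin(e)])
    if d@nz>-.3 : continue
    h=np.cross(d,[0,0,1]); h/=np.linalg.norm(h)
    for r in range(0,360,30):
      R=Ro.from_rotvec(np.radians(r)*d).as_matrix()@np.stack([h,np.cross(d,h),d],1)
      rv=Ro.from_matrix(R).as_rotvec()
      if arm.inverse_kinematics(q[1],rv) is not None and all(arm.inverse_kinematics(x,rv) is not None for x in (q[0],q[2])): out.append((az,r,round(float(d@ux),2),round(float(d@nz),2)))
  print(el,out)
E
```

```text
0.0720 0.0721 -0.59
0.0710 0.0712 2.10
0.0700 0.0701 2.57
0.0690 0.0691 2.62
0.0680 0.0681 3.95
0.0670 0.0671 3.69
0.0660 0.0661 3.99
0.0650 0.0659 11.89
7.0667 [-0.0453  0.0913 -0.3998]
-60 [(-160, 0, -0.71, -0.5), (-160, 30, -0.71, -0.5), (-160, 60, -0.71, -0.5), (-160, 90, -0.71, -0.5), (-160, 120, -0.71, -0.5), (-160, 150, -0.71, -0.5), (-160, 180, -0.71, -0.5), (-160, 210, -0.71, -0.5), (-160, 240, -0.71, -0.5), (-160, 270, -0.71, -0.5), (-160, 330, -0.71, -0.5), (-150, 0, -0.66, -0.57), (-150, 30, -0.66, -0.57), (-150, 60, -0.66, -0.57), (-150, 90, -0.66, -0.57), (-150, 120, -0.66, -0.57), (-150, 150, -0.66, -0.57), (-150, 180, -0.66, -0.57), (-150, 210, -0.66, -0.57), (-150, 240, -0.66, -0.57), (-150, 270, -0.66, -0.57), (-150, 330, -0.66, -0.57), (-140, 0, -0.6, -0.63), (-140, 30, -0.6, -0.63), (-140, 60, -0.6, -0.63), (-140, 90, -0.6, -0.63), (-140, 120, -0.6, -0.63), (-140, 150, -0.6, -0.63), (-140, 180, -0.6, -0.63), (-140, 210, -0.6, -0.63), (-140, 240, -0.6, -0.63), (-140, 270, -0.6, -0.63), (-140, 330, -0.6, -0.63), (-130, 0, -0.55, -0.7), (-130, 30, -0.55, -0.7), (-130
[... 19350 characters left out ...]
53), (10, 300, -0.21, -0.53), (10, 330, -0.21, -0.53), (20, 0, -0.3, -0.42), (20, 30, -0.3, -0.42), (20, 60, -0.3, -0.42), (20, 90, -0.3, -0.42), (20, 120, -0.3, -0.42), (20, 150, -0.3, -0.42), (20, 180, -0.3, -0.42), (20, 240, -0.3, -0.42), (20, 270, -0.3, -0.42), (20, 300, -0.3, -0.42), (20, 330, -0.3, -0.42), (30, 0, -0.4, -0.31), (30, 30, -0.4, -0.31), (30, 60, -0.4, -0.31), (30, 90, -0.4, -0.31), (30, 120, -0.4, -0.31), (30, 150, -0.4, -0.31), (30, 180, -0.4, -0.31), (30, 240, -0.4, -0.31), (30, 270, -0.4, -0.31), (30, 300, -0.4, -0.31), (30, 330, -0.4, -0.31)]Traceback (most recent call last):
  File "<stdin>", line 14, in <module>
ValueError: time passes only in moves, steps and waits
```

The button went down 6 mm to its stop, the force jumped to about 12 N, and I released it. The tool can reach the lip at elevation -30°, azimuth -75°, nearly square to the slope. Next I approach under the lip and push about 10 mm short.

```bash
cat > push.py <<'E'
from station import arm, imaging, order, readout
from h import *
from scipy.spatial.transform import Rotation as Ro
a,e=np.radians([-75,-30]); d=np.array([np.cos(a)*np.cos(e),np.sin(a)*np.cos(e),np.sin(e)])
hx=np.cross(d,[0,0,1]); hx/=np.linalg.norm(hx)
def W(s,h,y=0): return M+F.T@np.array([s,y,h])
def S(): return F@(np.array(readout.get_tool_pos())-M)
def log(t=''): print(t,'%.2f'%readout.get_time_s(),S(),F@np.array(readout.get_wrist_force()))
def shot(n):
    dd={k:imaging.read_camera(k) for k in('scene','top')}; pickle.dump(dd,open(n+'.pkl','wb')); return dd
E
python3 - <<'E'
from push import *
cur=np.array(readout.get_joint_pos()); best=None
R0=np.stack([hx,np.cross(d,hx),d],1); out=W(.025,.017)-.10*d
for sg in(1,-1):
    R=R0.copy(); R[:,:2]*=sg; rv=Ro.from_matrix(R).as_rotvec()
    js=[arm.inverse_kinematics(p,rv) for p in(out,W(.025,.017),W(.15,.017))]
    print(sg,js)
    if all(j is not None for j in js):
        m=abs(np.array(js[0])-cur).max()
        if best is None or m<best[0]: best=(m,rv)
rv=best[1]; print(best[0],out)
arm.move_pose(out,rv); log('out')
arm.line_to(W(.025,.017),vel=.08); log('in')
for s in (.037,.042,.047): arm.line_to(W(s,.017),vel=.04); log('s')
shot('v1')
d1=pickle.load(open('v1.pkl','rb'))
cv2.imwrite('pics/v1.png',np.hstack([cv2.resize(d1['top']['pixels'][60:300,240:480],(400,400)),cv2.resize(d1['scene']['pixels'][100:340,100:340],(400,400))]))
E
```

```text
1 [array([ 0.4349,  0.3598,  1.833 , -1.0466,  1.3998, -2.519 ]), array([ 0.2675,  0.4018,  1.909 , -1.1645,  1.2308, -2.4708]), array([ 0.1157,  0.2326,  1.8829, -1.1708,  1.1951, -2.7131])]
-1 [array([ 0.4349,  0.3598,  1.833 , -1.0466,  1.3998,  0.6225]), array([ 0.2675,  0.4018,  1.909 , -1.1645,  1.2308,  0.6708]), array([ 0.1157,  0.2326,  1.8829, -1.1708,  1.1951,  0.4285])]
1.2673340819716512 [0.4984 0.0765 0.1651]
out 8.22 [0.009  0.0203 0.1135] [-0.1973  0.0189 -0.3209]
in 9.62 [0.0251 0.0004 0.0173] [0.557  0.6937 0.2039]
s 10.07 [0.0374 0.0001 0.0171] [-0.4047 -0.1569 -0.0641]
s 10.35 [0.0423 0.0001 0.017 ] [ 0.4535 -0.6443 -0.3641]
s 10.62 [ 0.0471 -0.0001  0.0169] [-0.7198  0.0632  0.1418]
```

View pics/v1.png

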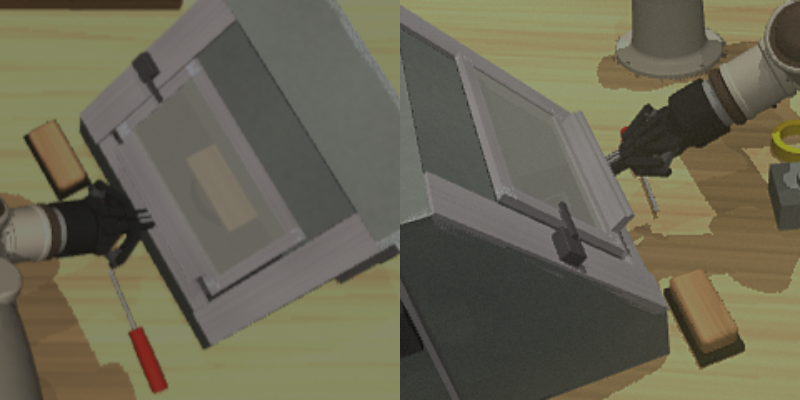

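The picture shows the closed fingertips entering under the lip near its middle (top crop (148,215)), with nothing else touched. There is no contact force yet, so I continue in steps.

```bash
python3 - <<'E'
from push import *
s=.047
while s<.0645:
    s+=.0025; arm.line_to(W(s,.017),vel=.03); log('%.4f'%s)
from meas import meas
meas(shot('v2'),.060)
E
```

```text
0.0495 10.97 [ 0.0495 -0.0001  0.0169] [-1.4783  0.4843 -0.2674]
0.0520 11.22 [ 0.0522 -0.0001  0.017 ] [-1.2023  0.3216 -0.4293]
0.0545 11.47 [ 0.0548 -0.      0.017 ] [-1.6467 -0.3915 -0.7205]
0.0570 11.72 [ 0.0573 -0.      0.017 ] [-0.1384 -0.1851 -0.7637]
0.0595 11.97 [0.0598 0.     0.017 ] [-1.1713 -0.5708  0.0076]
0.0620 12.22 [0.0623 0.     0.017 ] [-1.4961  0.5014  0.0763]
0.0645 12.47 [0.0648 0.     0.017 ] [-0.5861 -0.1274  0.1787]
scene rail h -4.010320511795213e-05
 pointer px 205 155 209 213 249
  y0.12 n5 s [0.1521 0.1585 0.1591] h [0.0115 0.0172 0.0212]
  y0.13 n16 s [0.1533 0.1586 0.1598] h [0.0154 0.0203 0.0217]
  y0.14 n22 s [0.1553 0.159  0.2356] h [0.0088 0.0197 0.0215]
  y0.15 n18 s [0.1559 0.1586 0.1595] h [0.0168 0.0198 0.0212]
  y0.16 n29 s [0.154  0.1591 0.1678] h [0.0107 0.0181 0.0216]
  y0.17 n64 s [0.1505 0.1599 0.1684] h [0.0095 0.0161 0.0211]
  y0.18 n51 s [0.1476 0.1643 0.169 ] h [0.0097 0.0156 0.0166]
  lip y-0.06 free-edge h 0.0403 edge s [0.0752 0.0822] top s(h25-35) 0.0855 n24
  lip y0.00 free-edge h 0.0546 edge s [0.0632 0.0703] top s(h25-35) 0.085
[... 278 characters left out ...]
189 0.0265]
  y0.13 n13 s [0.1535 0.1566 0.1589] h [0.0172 0.0195 0.022 ]
  y0.14 n14 s [0.1534 0.157  0.1602] h [0.016  0.0197 0.0224]
  y0.15 n13 s [0.1547 0.1573 0.1602] h [0.0166 0.0195 0.0235]
  y0.16 n43 s [0.147  0.1602 0.1686] h [0.0092 0.0151 0.0209]
  y0.17 n39 s [0.1466 0.1593 0.1693] h [0.0098 0.0158 0.0196]
  y0.18 n43 s [0.1465 0.161  0.1686] h [0.009  0.0145 0.0181]
  lip y-0.06 free-edge h 0.0410 edge s [0.0768 0.0840] top s(h25-35) 0.0852 n27
  lip y0.00 free-edge h 0.0564 edge s [0.0594 0.0714] top s(h25-35) 0.0849 n15
  lip y0.06 free-edge h 0.0419 edge s [0.0762 0.0842] top s(h25-35) 0.0852 n19
  lip y0.09 free-edge h 0.0418 edge s [0.0764 0.0839] top s(h25-35) 0.0851 n18
```

Contact is made: the sash slides with the finger at about 1–1.5 N, having moved about 21 mm. I'll push on to about 6 mm short and re-measure.

```bash
python3 - <<'E'
from push import *
for s in(.085,.105,.125,.1355): arm.line_to(W(s,.017),vel=.04); log('%.4f'%s)
from meas import meas
meas(shot('v3'),.151)
E
```

```text
0.0850 13.24 [0.0858 0.0002 0.0171] [ 0.2108 -0.0269  0.3153]
0.1050 13.89 [0.1057 0.     0.017 ] [-0.4863 -0.0111  0.6447]
0.1250 14.54 [0.1257 0.0001 0.0171] [-0.1721  0.1087 -0.517 ]
0.1355 14.96 [0.1363 0.0001 0.0171] [-0.1693  0.0876 -0.6056]
scene rail h 1.8047899389405377e-05
 pointer px 217 159 209 211 249
  y0.11 n3 s [0.1468 0.1474 0.1536] h [0.0317 0.0339 0.0383]
  y0.12 n6 s [0.1512 0.1575 0.1586] h [0.0116 0.0195 0.0206]
  y0.13 n17 s [0.1535 0.1584 0.1593] h [0.0155 0.0203 0.0215]
  y0.14 n26 s [0.1531 0.1587 0.2173] h [0.0085 0.0186 0.0212]
  y0.15 n19 s [0.1538 0.1588 0.1606] h [0.0177 0.0207 0.0215]
  y0.16 n31 s [0.1541 0.1596 0.1681] h [0.011  0.018  0.0215]
  y0.17 n63 s [0.1484 0.1599 0.1684] h [0.0094 0.016  0.0212]
  y0.18 n52 s [0.1476 0.163  0.1686] h [0.0093 0.0155 0.0165]
  lip y-0.06 free-edge h 0.0403 edge s [0.1476 0.1538] top s(h25-35) 0.1575 n21
  lip y0.00 free-edge h 0.0553 edge s [0.1342 0.1424] top s(h25-35) 0.1575 n12
  lip y0.06 free-edge h 0.0401 edge s [0.1466 0.1541] top s(h25-35) 0.1576 n32
  lip y0.09 free-edge h 0.0403 edge s [0.1481 0.1532] top s(h25-35) 0.1577 n31
top rail h -0.0009001105459651186
 pointer px 179 321 337 94 139
  y0.12 n9 s [0.1528 0.1571 0.1589] h [0.0157 0.02   0.0241]
  y0.13 n13 s [0.1515 0.1571 0.1595] h [0.0157 0.0187 0.0218]
  y0.14 n14 s [0.1532 0.1567 0.1601] h [0.0175 0.02   0.0219]
  y0.15 n14 s [0.1529 0.1586 0.1611] h [0.0164 0.0197 0.0238]
  y0.16 n43 s [0.1454 0.1601 0.1684] h [0.0095 0.0152 0.0222]
  y0.17 n42 s [0.146  0.1605 0.1702] h [0.0092 0.0149 0.0189]
  y0.18 n42 s [0.1466 0.1595 0.1691] h [0.0106 0.0144 0.0184]
  lip y-0.06 free-edge h 0.0409 edge s [0.1478 0.1556] top s(h25-35) 0.1573 n20
  lip y0.00 free-edge h 0.0560 edge s [0.1318 0.1439] top s(h25-35) 0.1567 n15
  lip y0.06 free-edge h 0.0410 edge s [0.1302 0.1552] top s(h25-35) 0.1568 n11
  lip y0.09 free-edge h 0.0405 edge s [0.1471 0.1549] top s(h25-35) 0.1573 n20
```

```bash
python3 - <<'E'
from push import *
arm.line_to(W(.1401,.017),vel=.02); arm.dwell(.2); log()
from meas import meas
dd=shot('v4'); meas(dd,.1565)
a=cv2.resize(dd['scene']['pixels'][190:260,180:250],(560,560),interpolation=cv2.INTER_CUBIC)
b=cv2.resize(dd['top']['pixels'][90:160,315:345],(240,560),interpolation=cv2.INTER_CUBIC)
cv2.imwrite('pics/v4.png',np.hstack([a,b]))
E
```

```text
15.64 [ 0.1401 -0.      0.017 ] [-0.1957 -0.0969  0.0354]
scene rail h -2.9076467584668823e-06
 pointer px 220 168 209 210 249
  y0.11 n4 s [0.1494 0.1499 0.1506] h [0.0273 0.0357 0.0397]
  y0.12 n4 s [0.1517 0.1578 0.1592] h [0.0114 0.0187 0.0208]
  y0.13 n19 s [0.1527 0.1584 0.1594] h [0.0109 0.0196 0.022 ]
  y0.14 n26 s [0.1538 0.1585 0.1811] h [0.0087 0.0188 0.0217]
  y0.15 n20 s [0.1536 0.1584 0.1599] h [0.0165 0.0202 0.0214]
  y0.16 n34 s [0.1549 0.1595 0.1686] h [0.0104 0.0174 0.0213]
  y0.17 n59 s [0.1494 0.1592 0.1683] h [0.0103 0.0162 0.0214]
  y0.18 n54 s [0.1477 0.1638 0.1688] h [0.0087 0.0153 0.0165]
  lip y-0.06 free-edge h 0.0404 edge s [0.1499 0.1567] top s(h25-35) 0.1610 n21
  lip y0.00 free-edge h 0.0556 edge s [0.1391 0.1458] top s(h25-35) 0.1611 n11
  lip y0.06 free-edge h 0.0401 edge s [0.1505 0.1569] top s(h25-35) 0.1609 n32
  lip y0.09 free-edge h 0.0402 edge s [0.1508 0.1570] top s(h25-35) 0.1611 n32
top rail h -0.0007842477645629854
 pointer px 178 321 338 94 138
  y0.12 n9 s [0.1539 0.1573 0.1596] h [0.0162 0.0197 0.0215]
  y0.13 n14 s [0.1531 0.1573 0.1601] h [0.0166 0.0202 0.0223]
  y0.14 n14 s [0.1521 0.1574 0.1602] h [0.0135 0.0186 0.0229]
  y0.15 n14 s [0.1541 0.1573 0.1604] h [0.0162 0.0207 0.0218]
  y0.16 n44 s [0.1465 0.1608 0.169 ] h [0.0088 0.0146 0.0218]
  y0.17 n41 s [0.146  0.1595 0.1699] h [0.0115 0.0145 0.0199]
  y0.18 n41 s [0.1455 0.1578 0.1693] h [0.0095 0.0145 0.0173]
  lip y-0.06 free-edge h 0.0409 edge s [0.1516 0.1578] top s(h25-35) 0.1605 n21
  lip y0.00 free-edge h 0.0563 edge s [0.1317 0.1470] top s(h25-35) 0.1603 n15
  lip y0.06 free-edge h 0.0405 edge s [0.1421 0.1571] top s(h25-35) 0.1605 n23
  lip y0.09 free-edge h 0.0412 edge s [0.1516 0.1571] top s(h25-35) 0.1605 n20
```

View pics/v4.png

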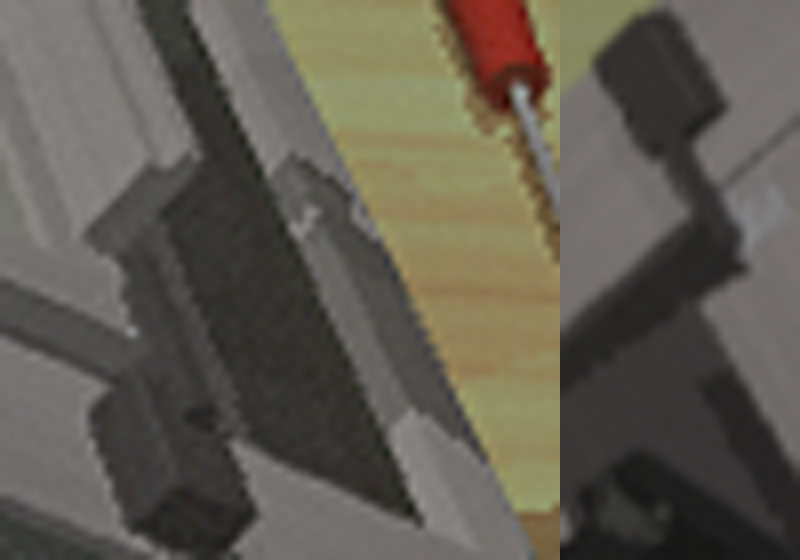

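The view shows the pointer's finger meeting the end of the lip (scene crop (140,250)), with the lip nearly level with it. The numbers leave 1–2 mm, so I push 1.3 mm more, back off down the slope, withdraw and check.

```bash
python3 - <<'E'
from push import *
arm.line_to(W(.1414,.017),vel=.02); arm.dwell(.2); log()
arm.line_to(W(.128,.017),vel=.05)
arm.line_to(W(.128,.017)-.12*d,vel=.12)
arm.move_pose([.36,.22,.30],readout.get_tool_rot()); log()
from meas import meas
dd=shot('v5'); meas(dd,.158)
cv2.imwrite('pics/v5.png',np.hstack([cv2.resize(dd['top']['pixels'][60:300,120:400],(400,343)),cv2.resize(dd['scene']['pixels'][100:340,120:400],(400,343))]))
E
```

```text
16.19 [ 0.1413 -0.      0.017 ] [-2.0468  0.067   1.1027]
 18.75 [-0.0107 -0.0323  0.3468] [ 0.0332  0.1592 -0.2263]
scene rail h -0.00010189905521578893
 pointer px 233 155 209 211 249
  y0.11 n6 s [0.1575 0.1603 0.1612] h [0.0126 0.0209 0.0329]
  y0.12 n4 s [0.1581 0.1587 0.1592] h [0.0167 0.0189 0.0212]
  y0.13 n19 s [0.1526 0.1583 0.1601] h [0.0158 0.0199 0.0215]
  y0.14 n38 s [0.1548 0.1689 0.2303] h [0.0083 0.0094 0.0213]
  y0.15 n19 s [0.1549 0.1585 0.1595] h [0.0166 0.0209 0.0219]
  y0.16 n33 s [0.1547 0.1594 0.1678] h [0.0109 0.0183 0.0214]
  y0.17 n62 s [0.1496 0.16   0.1682] h [0.009  0.0161 0.0212]
  y0.18 n52 s [0.148  0.1641 0.1688] h [0.0089 0.0154 0.0167]
  lip y-0.06 free-edge h 0.0405 edge s [0.1518 0.1584] top s(h25-35) 0.1619 n24
  lip y0.00 free-edge h 0.0406 edge s [0.1520 0.1587] top s(h25-35) 0.1621 n26
  lip y0.06 free-edge h 0.0404 edge s [0.1519 0.1585] top s(h25-35) 0.1621 n31
  lip y0.09 free-edge h 0.0402 edge s [0.1508 0.1579] top s(h25-35) 0.1622 n34
top rail h -0.0010271489516078384
 pointer px 175 321 337 94 121
  y0.12 n10 s [0.1528 0.1565 0.1591] h [0.0151 0.0185 0.0225]
  y0.13 n15 s [0.1515 0.1573 0.161 ] h [0.0152 0.0189 0.0226]
  y0.14 n12 s [0.1523 0.1561 0.159 ] h [0.0152 0.0196 0.0214]
  y0.15 n13 s [0.1536 0.1567 0.1598] h [0.015  0.0196 0.021 ]
  y0.16 n44 s [0.1475 0.1604 0.1688] h [0.0108 0.0161 0.0212]
  y0.17 n40 s [0.1463 0.1606 0.1697] h [0.0095 0.0144 0.0189]
  y0.18 n41 s [0.1488 0.1592 0.1698] h [0.0117 0.0146 0.0175]
  lip y-0.06 free-edge h 0.0403 edge s [0.1513 0.1588] top s(h25-35) 0.1617 n32
  lip y0.00 free-edge h 0.0405 edge s [0.1515 0.1594] top s(h25-35) 0.1616 n24
  lip y0.06 free-edge h 0.0407 edge s [0.1518 0.1596] top s(h25-35) 0.1617 n24
  lip y0.09 free-edge h 0.0404 edge s [0.1517 0.1600] top s(h25-35) 0.1619 n23
```

View pics/v5.png

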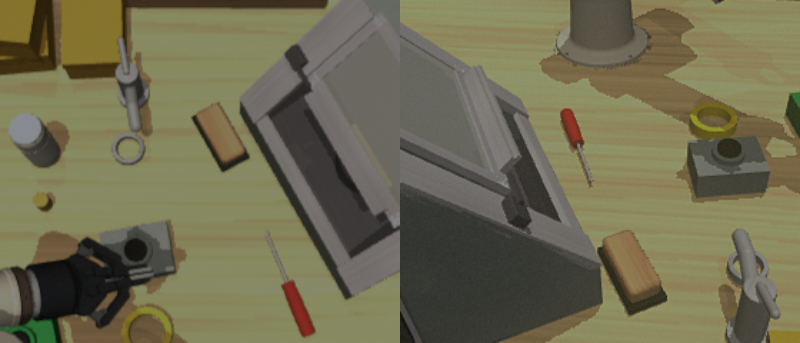

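The sash stands with its lip level with the pointer: lip middle 0.157 m and pointer 0.1565–0.157 m up the slope. The arm is clear, and the other things on the bench are in place. I'm handing in.

```bash
python3 -c "
from station import order,readout
print(readout.get_time_s()); order.hand_in()"
```

```text
18.85
the job is handed in; nothing more can be done
```

I pressed and released the grey box's start button, then opened the sash to the pointer with the closed fingertips from beneath its lip. The job was handed in at 18.9 s.

- **Button:** it went down about 6 mm to its stop, where the force jumped to about 12 N. I then let it go. I had no direct reading of the button's travel.
- **Sash:** I pushed it up about 98 mm. The measured push force stayed around 0–2 N, close to the sensor noise, so I confirmed the motion with the cameras.
- **Level with the pointer:** after I backed off, taking the lip as 10 mm thick and measuring from its upper face, its middle was 0.157 m up the slope in both fixed views. The pointer was at 0.1565–0.157 m. A rougher estimate from the lip's free edge came out about 1.5 mm lower.
- **Other things:** the pointer measured the same before and after. In the last picture the bystanders in view looked undisturbed and the arm was clear of everything.

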